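# Seat a culture dish in the viewing station and switch on its lamp

## Task

Push the closed culture dish that lies on the deck of the viewing station, with your fingertips and without picking it up, across the edge of the round recess until it drops in and lies flat on the recess floor. Then press the lamp key on the station all the way down and let it come up again. Leave the magnifier, the stack of dishes and the pen cup where they stand.

Things in the scene. Friction and masses are not known exactly. Their poses are not given: they have to be found in the camera images.
- station: viewing station, a white flat box fixed to the bench, 210 mm (its x) by 360 mm (its y) by 50 mm high; origin at the centre of its underside on the bench; z up. Its flat top is the deck, 50 mm above the bench
- recess (a point): centre of the floor of the round recess in the deck: 98 mm in diameter, 6 mm deep (floor 44 mm above the bench), white floor, upright wall, thin steel ring round its mouth. It lies on the station's middle line, 20 mm towards the station's +x from the station's centre
- dish: closed round culture dish, loose, clear with a dark brown layer inside, 92 mm wide, 16 mm high, 30 to 65 g, slides easily; origin at the centre of its underside. Starts flat on the deck on the station's +y or -y side of the recess, 85 to 110 mm from its centre along station y, up to 30 mm off along x, edge perhaps overhanging. Dropped in, it stands 10 mm above the deck with 3 mm play all round
- key_top (a point): centre of the top of the round lamp key, 26 mm in diameter, 22 mm above the deck when up, in a grey round housing 42 mm wide and 12 mm high on the deck, 92 mm from the recess centre towards the station's -x side. It is pressed straight down
- key (a joint): travel of the lamp key in m: 0 up, 0.006 fully down; a spring brings it back up; fully down takes about 4 N
- loupe: black upright stand magnifier with a lens on top (round, 38 mm in diameter, 40 mm high), loose on the deck on the side of the recess opposite the dish; origin at the centre of its underside
- stack: stack of four closed culture dishes as one piece, 92 mm in diameter, 64 mm high, loose on the bench beyond one end (station +y or -y) of the station; origin at the centre of its underside
- pens: black pen cup with pens, 76 mm in diameter, 140 mm high with the pens, loose on the bench beyond the other end of the station; origin at the centre of its underside
Things that resemble listed ones, but are neither listed nor needed, are in the scene too. What is meant by the dish is not green or yellow, and is the larger of those in its own colour.

How it is judged:
By the outcome, as a careful person would: the job done as asked, in the order asked, and still so for the second after the job is handed in, with the robot touching nothing.
It also fails if it takes over 42 s, if anything falls off the work surface, if the arm or the gripper's body presses on something with over 40 N, if the wrist force passes 120 N, or if a joint passes its speed limit or range.

## Robot

A 6-joint arm with a two-finger parallel gripper is mounted at the origin on the work surface. World frame = base frame: x ahead of the robot, y to its left, z up, the work surface at z = 0. Lengths are in m, angles in rad, forces in N, time in s.
With the tool pointing down it reaches from about 0.35 to 0.975 m from the base axis. Payload 4.9 kg.
Tool frame: the origin (TCP) lies at the very end of the fingers, on their centre line; the grasp point (between the pads) lies 19 mm behind it; x points along the fingers, y is the direction in which the jaws open and shut, and the axes are right-handed (so a half turn about x gives the same grasp; the last joint's range is limited). The gripper opens to 85 mm and grips with 20 to 120 N. Pads are 22 mm wide; open, the fingers measure 114 mm over their backs; the gripper's body (76 mm by 85 mm) begins 54 mm behind the grasp point. The pads swing forward as they close: fully open they stand 13 mm farther back than shut.
Start: joints at [-1.294, 0.053, 1.613, -0, 1.476, -0.119], TCP at [0.241, -0.577, 0.231] pointing down, gripper open.
Joint ranges: [-3.01, 3.01], [-1.01, 2.22], [0.06, 2.58], [-1.02, 4.17], [0.09, 2.62], [-3.14, 3.14]. Speed limits (rad/s): [2.57, 2.57, 3.14, 3.14, 3.14, 3.14].

## Interface

Orientations are given as a rotation vector (axis times angle).
In Python, from station import ctrl gives the robot as it stands. The module is installed in compiled form; this text tells all that it offers.
- The arm moves only by the shell command python3 -m handwheel 'ROWS' [FORCE]. ROWS is JSON, one flat list of numbers, 7 for each row, row after row: the opening, from 0 (shut) to 1 (fully open), then the shift along the tool's x, y, z in m, then the turn, a rotation vector about the tool's x, y, z in degrees. A call has 1 to 12 rows; each row is the pose to reach, as a shift and turn from the pose commanded when the call began, along the tool's axes at that moment; what a row does not reach only later rows make up. A row lasts 1/12 s, in which the tool goes at most 41.7 mm and 7.16 degrees, less where a joint would pass 70% of its speed; a pose out of reach is approached as far as the arm can. A call with a gripper value outside its range is refused whole. The fingers move at their own pace and stop on an object; FORCE is the grip in N (left out, the last holds). Time passes only in rows, so rows that repeat a pose let the fingers close. It gives the time, the measured TCP pose, the force and the opening at its end, in the units of the state.
- ctrl.get_obs(): the state, without advancing time (a new reading comes with each control period).
- ctrl.get_image(name): name is "side" or "top"; returns (picture, depth): 420x560x3 uint8, blue, green, red; 420x560 float32, m along the optical axis (not along the pixel's ray), 0 where there is no reading.
- ctrl.camera_params(name): a dict with "fov_y" (degrees; the focal length in pixels is half the picture's height over the tangent of half this angle, whatever the lens; pixels are square), "cx", "cy" (the principal point, pixels), "R" (3x3) and "t" (3): a world point X has camera coordinates R X + t. Camera axes: x right, y down, z forward; pixel columns grow to the right and rows downward; lengths in m; the calibration is good to about 2 mm. A picture is of the moment at which its call begins. camera_params takes no time and is no camera call.
- ctrl.finish_job(): hands the job in, once; it reports no verdict.
The state is a dict: "t": time; "q": joint angles; "dq": joint speeds; "effort": joint torques, N m; "tool_pos": TCP position; "tool_rot": TCP orientation; "contact_force": force on the tool from outside, world axes, zero at the start; "wrist_torque": the same for the moment, N m; "opening": finger opening in m.
Only numpy, scipy, OpenCV 4.12 (cv2) and the standard library are available. Lean on these libraries where they do the work, as an engineer would, in place of code of your own. Each camera call takes 0.05 s, during which the arm holds its last target.

## Working session

There is one attempt and no reset: what is moved stays moved. The work goes in short steps, Python scripts to look and compute and a shell command to move; the robot and the scene stay as the last step left them, time stands still between calls to the robot, and variables do not carry over. Pictures are saved under pics/ and viewed, and the job is handed in when it is done.

```bash
mkdir -p pics
python3 - <<'E'
from station import ctrl
import cv2,numpy as np
for n in("top","side"):
    im,d=ctrl.get_image(n); cv2.imwrite(f"pics/{n}0.png",im); np.savez(f"{n}0.npz",im=im,d=d)
    p=ctrl.camera_params(n); print(n,p)
o=ctrl.get_obs(); print(o)
E
```

```text
top {'fov_y': 48.80621601374974, 'cx': 275.5745239974464, 'cy': 216.97023973897348, 'R': array([[-0.10846524, -0.99407811, -0.00663275],
       [-0.96470968,  0.10686653, -0.24065488],
       [ 0.23993857, -0.01970401, -0.97058809]]), 't': array([0.11066764, 0.64548977, 0.88214432])}
side {'fov_y': 51.57279762739214, 'cx': 287.6485576276196, 'cy': 218.76641562318468, 'R': array([[ 0.99355799, -0.11301596,  0.00836185],
       [-0.05250464, -0.52446072, -0.84981422],
       [ 0.10042803,  0.84390067, -0.527016  ]]), 't': array([-0.60986867,  0.1212523 ,  0.92090064])}
{'t': 0.1, 'q': array([-1.29397956e+00,  5.32995458e-02,  1.61414578e+00, -2.21358820e-05,
        1.47600841e+00, -1.18995045e-01]), 'dq': array([ 0.00028896, -0.00237227, -0.00478452,  0.00050859, -0.00100852,
        0.00034868]), 'effort': array([ 1.39667554e-04, -3.94906640e+01, -3.71363282e+01, -1.22014944e-04,
        3.92747606e-03, -1.84707631e-05]), 'tool_pos': array([ 0.24081623, -0.57613415,  0.23018708]), 'tool_rot': array([ 2.00470454,  0.4039369 , -2.00504944]), 'contact_force': array([-0.70884472,  0.28874401, -0.12866705]), 'wrist_torque': array([-0.01930912,  0.01816334, -0.01103869]), 'opening': 0.08517285628376296}
```

View pics/top0.png

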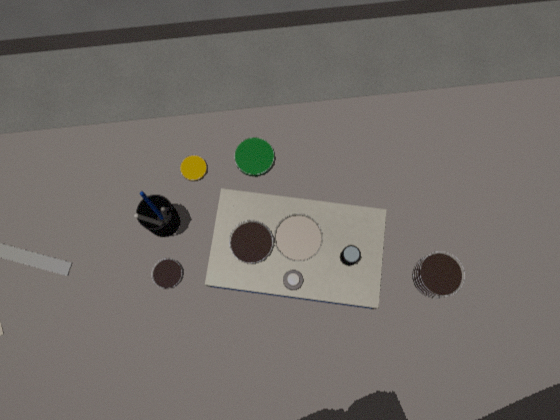

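View pics/side0.png

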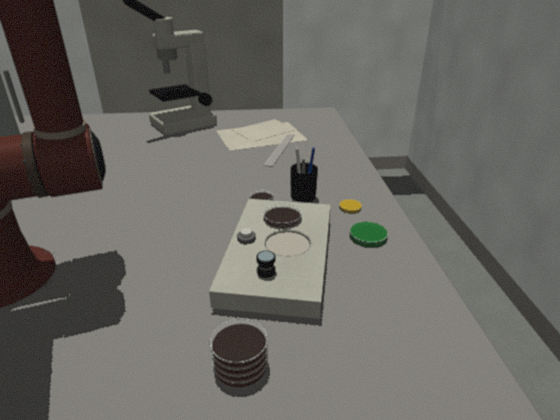

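The top view shows the dish at about (251,242), recess (299,238), key (293,280), loupe (350,255), stack (441,274) and pens (158,215). I'll enlarge it for exact pixels.

```bash
cat > h.py <<'E'
import numpy as np
from station import ctrl
def ray(n,u,v,z):
    p=ctrl.camera_params(n); f=210/np.tan(np.radians(p["fov_y"])/2)
    d=p["R"].T@np.array([(u-p["cx"])/f,(v-p["cy"])/f,1]); c=-p["R"].T@p["t"]
    return c+d*(z-c[2])/d[2]
def proj(n,X):
    p=ctrl.camera_params(n); f=210/np.tan(np.radians(p["fov_y"])/2)
    c=p["R"]@np.array(X)+p["t"]; return f*c[0]/c[2]+p["cx"],f*c[1]/c[2]+p["cy"]
E
python3 - <<'E'
import cv2
im=cv2.imread("pics/top0.png")[180:315,200:395]
im=cv2.convertScaleAbs(im,alpha=1.3)
cv2.imwrite("pics/top0c.png",cv2.resize(im,None,fx=4,fy=4,interpolation=cv2.INTER_CUBIC))
E
```

```text
(no output)
```

View pics/top0c.png

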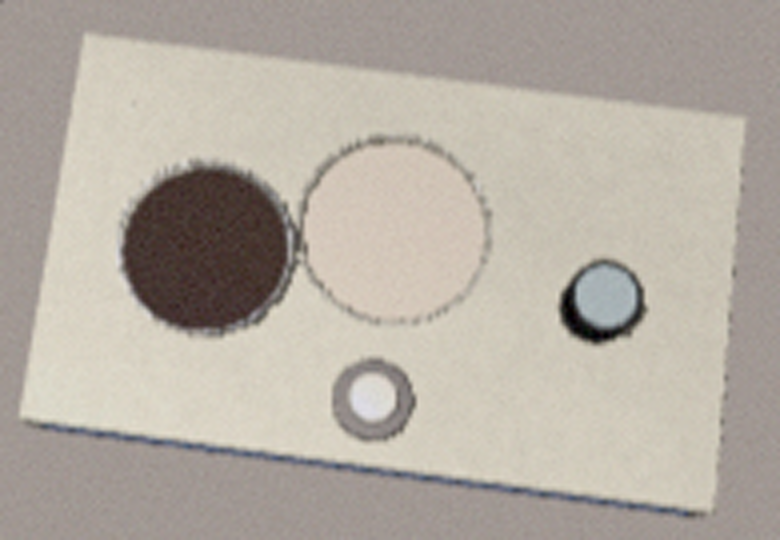

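Run:
```python
from h import *
P={k:ray("top",200+(u+.5)/4-.5,180+(v+.5)/4-.5,z) for k,(u,v,z) in dict(c1=(84,33,.05),c2=(745,117,.05),c3=(712,514,.05),c4=(20,419,.05),rec=(395,230,.05),dish=(208,247,.058),key=(373,397,.072),loupe=(608,295,.09),hous=(373,399,.062)).items()}
P["stack"]=ray("top",442,273,.064); P["pens"]=ray("top",158,215,.1)
for k in P: print(k,P[k].round(4))
cen=sum(P[f"c{i}"] for i in(1,2,3,4))/4; print("cen",cen)
y=(P['c1']-P['c2']+P['c4']-P['c3']);y/=np.linalg.norm(y);x=np.array([y[1],-y[0],0])
print("x",x,"yaw",np.degrees(np.arctan2(x[1],x[0])), [np.linalg.norm(P[a]-P[b]) for a,b in(("c1","c2"),("c2","c3"),("c3","c4"),("c4","c1"))])
e=P['c1']+P['c2']-P['c3']-P['c4'];print("yaw2",np.degrees(np.arctan2(e[1],e[0])))
for k in("rec","dish","key","loupe"): 
  q=P[k]-cen; print(k,"in station",(q@x).round(4),(q@y).round(4))
d=P['rec']-P['dish'];print(d, np.degrees(np.arctan2(d[1],d[0])))
# deck depth check
D=np.load("top0.npz")["d"];p=ctrl.camera_params("top")
for u,v in((300,238),(320,280),(251,242)):
  f=210/np.tan(np.radians(p["fov_y"])/2); z=D[v,u]
  print(p["R"].T@(np.array([(u-p["cx"])/f*z,(v-p["cy"])/f*z,z])-p["t"]))
from scipy.spatial.transform import Rotation as R
o=ctrl.get_obs();print(R.from_rotvec(o["tool_rot"]).as_matrix().round(4))
```

```text
c1 [0.739  0.1507 0.05  ]
c2 [ 0.6527 -0.1985  0.05  ]
c3 [ 0.4476 -0.1472  0.05  ]
c4 [0.5342 0.2004 0.05  ]
rec [ 0.6119 -0.0044  0.05  ]
dish [0.6121 0.0947 0.058 ]
key [0.5232 0.0185 0.072 ]
loupe [ 0.5592 -0.1042  0.09  ]
hous [0.5233 0.0182 0.062 ]
stack [ 0.5027 -0.2862  0.064 ]
pens [0.679  0.2774 0.1   ]
cen [0.59338537 0.00135157 0.05      ]
x [ 0.97055511 -0.24087916  0.        ] yaw -13.938434957932579 [np.float64(0.3597698584237769), np.float64(0.2113515130064586), np.float64(0.35821765673727507), np.float64(0.21069750733940132)]
yaw2 -13.844963431611
rec in station 0.0193 -0.0011
dish in station -0.0044 0.0951
key in station -0.0722 -0.0002
loupe in station -0.0078 -0.1106
[-0.00017275 -0.09904543 -0.008     ] -90.09993452523462
[ 0.6105722  -0.00787902  0.04518541]
[ 0.5169292  -0.03775515  0.05213591]
[0.60923591 0.09578894 0.06635793]
[[-5.000e-04  3.856e-01 -9.227e-01]
 [ 1.800e-03 -9.227e-01 -3.856e-01]
 [-1.000e+00 -1.900e-03 -2.000e-04]]
```

```bash
python3 -m handwheel '[0.4,0,-0.012,-0.014,-2,0,0, 0.4,0,-0.036,-0.042,-7,0,0, 0.4,0,-0.06,-0.07,-13,0,0, 0.4,0,-0.084,-0.098,-19,0,0, 0.4,0,-0.108,-0.126,-25,0,0, 0.4,0,-0.132,-0.154,-31,0,0, 0.4,0,-0.156,-0.182,-37,0,0, 0.4,0,-0.18,-0.21,-43,0,0, 0.4,0,-0.204,-0.238,-49,0,0, 0.4,0,-0.228,-0.266,-55,0,0, 0.4,0,-0.252,-0.294,-61,0,0, 0.4,0,-0.276,-0.322,-67.3,0,0]'
python3 - <<'E'
from h import *
from scipy.spatial.transform import Rotation as R
o=ctrl.get_obs();M=R.from_rotvec(o["tool_rot"]).as_matrix();print(M.round(4),o["tool_pos"],o["q"],o["contact_force"])
print(M.T@(np.array([.612,.157,.11])-o["tool_pos"]))
E
```

```text
t: 1.1
tool_pos: [0.4318, -0.196, 0.2309]
tool_rot: [1.206, 1.212, -1.206]
contact_force: [0.4, -1.0, 0.2]
opening: 0.0341
[[-2.0e-04  1.0e+00  4.6e-03]
 [ 2.0e-04  4.6e-03 -1.0e+00]
 [-1.0e+00 -2.0e-04 -2.0e-04]] [ 0.43184815 -0.19599538  0.23092567] [-5.83174932e-01 -3.21073173e-01  1.95200930e+00  2.80545461e-05
  1.51093646e+00 -5.87788607e-01] [ 0.44492955 -1.01777477  0.23483264]
[ 0.12094901  0.18180423 -0.35213917]
```

```bash
python3 -m handwheel '[0.4,0,0.017,-0.033,0,0,0, 0.4,0.01,0.034,-0.066,0,0,0, 0.4,0.02,0.051,-0.099,0,0,0, 0.4,0.03,0.068,-0.132,0,0,0, 0.4,0.04,0.085,-0.165,0,0,0, 0.4,0.05,0.102,-0.198,0,0,0, 0.4,0.06,0.119,-0.231,0,0,0, 0.4,0.07,0.136,-0.264,0,0,0, 0.4,0.08,0.153,-0.297,0,0,0, 0.4,0.09,0.17,-0.33,0,0,0, 0.4,0.1,0.18,-0.35,0,0,0, 0.4,0.12,0.182,-0.352,0,0,0]'
python3 - <<'E'
from h import *
from scipy.spatial.transform import Rotation as R
import cv2
o=ctrl.get_obs();M=R.from_rotvec(o["tool_rot"]).as_matrix();print(M.round(4),o["tool_pos"],o["q"],o["contact_force"])
print(M.T@(np.array([.612,.157,.065])-o["tool_pos"]))
a=ctrl.get_image("top")[0];b=ctrl.get_image("side")[0]
cv2.imwrite("pics/b.png",np.hstack([cv2.resize(a[150:320,120:320],(600,510)),]));cv2.imwrite("pics/b2.png",cv2.resize(b[130:300,200:400],(600,510),interpolation=cv2.INTER_CUBIC))
E
```

```text
t: 2.1
tool_pos: [0.6162, 0.1581, 0.1126]
tool_rot: [1.21, 1.209, -1.203]
contact_force: [0.2, -0.1, 1.1]
opening: 0.0344
[[ 0.0044  1.      0.0034]
 [ 0.0018  0.0034 -1.    ]
 [-1.      0.0044 -0.0018]] [0.61616684 0.15805719 0.11262405] [1.33663375e-01 1.72779578e-01 1.68770095e+00 1.24662774e-03
 1.27654730e+00 1.29914694e-01] [ 0.19103268 -0.05835285  1.13361625]
[ 0.04760344 -0.00437853  0.00112762]
```

View pics/b.png

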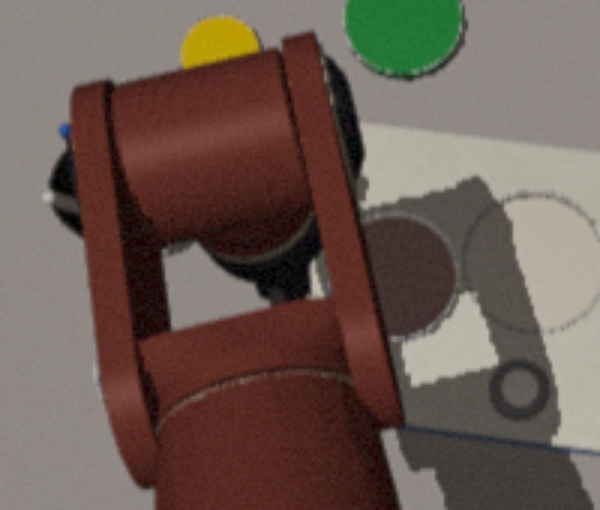

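View pics/b2.png

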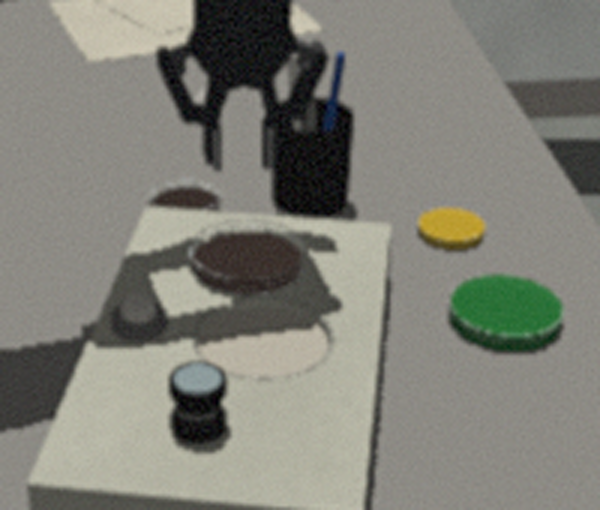

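The fingers are behind the dish and clear of the pen cup. Descending in stages now.

```bash
python3 -m handwheel '[0.4,0.012,-0.001,0,0,0,0, 0.4,0.024,-0.001,0,0,0,0, 0.4,0.036,-0.001,0,0,0,0, 0.4,0.044,-0.001,0,0,0,0, 0.4,0.048,-0.001,0,0,0,0, 0.4,0.048,-0.001,0,0,0,0]'
python3 -m handwheel '[0.4,0.002,0,0,0,0,0, 0.4,0.004,0,0,0,0,0, 0.4,0.005,0,0,0,0,0, 0.4,0.006,0,0,0,0,0, 0.4,0.006,0,0,0,0,0]'
python3 -c "
from h import *
print(ctrl.get_obs()['tool_pos'],ctrl.get_obs()['contact_force'])"
```

```text
t: 2.7
tool_pos: [0.6118, 0.1535, 0.0617]
tool_rot: [1.209, 1.21, -1.212]
contact_force: [0.3, 0.0, 0.5]
opening: 0.0341
t: 3.12
tool_pos: [0.6129, 0.1541, 0.0574]
tool_rot: [1.21, 1.209, -1.209]
contact_force: [0.1, 0.2, 0.7]
opening: 0.034
[0.61287837 0.15412029 0.05742001] [0.1158314  0.17109014 0.65237998]
```

```bash
python3 -m handwheel '[0.4,0.001,0,0,0,0,0, 0.4,0.002,0,0,0,0,0, 0.4,0.003,0,0,0,0,0, 0.4,0.003,0,0,0,0,0]'
python3 -m handwheel '[0.4,0.001,0,0,0,0,0, 0.4,0.002,0,0,0,0,0, 0.4,0.002,0,0,0,0,0]'
```

```text
t: 3.45
tool_pos: [0.6126, 0.1541, 0.054]
tool_rot: [1.209, 1.209, -1.21]
contact_force: [-0.4, -0.2, 0.6]
opening: 0.0342
t: 3.7
tool_pos: [0.6126, 0.1541, 0.052]
tool_rot: [1.209, 1.209, -1.21]
contact_force: [-0.1, 0.5, 0.1]
opening: 0.0343
```

Run:
```python
from h import *
import cv2
b=ctrl.get_image("side")[0]
cv2.imwrite("pics/c2.png",cv2.resize(b[170:270,210:350],(784,560),interpolation=cv2.INTER_CUBIC))
```

```text
(no output)
```

View pics/c2.png

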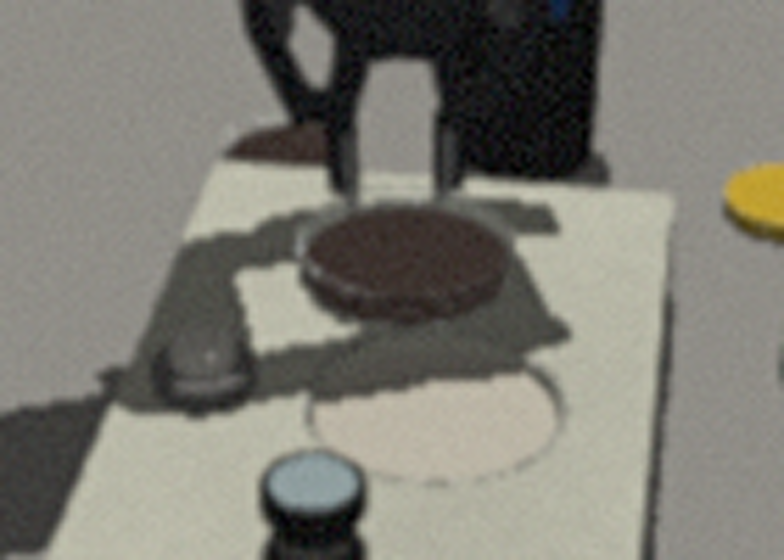

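The fingertips (columns 345 and 450) are centred behind the dish (405). They haven't touched the deck yet, so I'll probe lower.

```bash
python3 -m handwheel '[0.4,0.001,0,0,0,0,0, 0.4,0.002,0,0,0,0,0, 0.4,0.002,0,0,0,0,0]'
python3 -m handwheel '[0.4,0.001,0,0,0,0,0, 0.4,0.002,0,0,0,0,0, 0.4,0.002,0,0,0,0,0]'
```

```text
t: 4.0
tool_pos: [0.6126, 0.1541, 0.05]
tool_rot: [1.209, 1.209, -1.21]
contact_force: [0.2, -0.5, 0.1]
opening: 0.034
t: 4.25
tool_pos: [0.613, 0.1541, 0.0492]
tool_rot: [1.209, 1.209, -1.21]
contact_force: [-2.7, -0.4, 5.3]
opening: 0.0342
```

Contact at TCP z ≈ 0.0495. I'll lift about 3 mm off the deck and start pushing.

```bash
python3 -m handwheel '[0.4,-0.002,0,0,0,0,0, 0.4,-0.004,0,0,0,0,0, 0.4,-0.004,0,0.003,0,0,0, 0.4,-0.004,0,0.007,0,0,0, 0.4,-0.004,0,0.012,0,0,0, 0.4,-0.004,0,0.017,0,0,0, 0.4,-0.004,0,0.022,0,0,0, 0.4,-0.004,0,0.027,0,0,0, 0.4,-0.004,0,0.032,0,0,0, 0.4,-0.004,0,0.037,0,0,0, 0.4,-0.004,0,0.04,0,0,0, 0.4,-0.004,0,0.04,0,0,0]'
python3 - <<'E'
from h import *
import cv2
b=ctrl.get_image("side")[0]
cv2.imwrite("pics/d2.png",cv2.resize(b[170:270,210:350],(784,560),interpolation=cv2.INTER_CUBIC))
E
```

```text
t: 5.25
tool_pos: [0.6128, 0.1132, 0.0522]
tool_rot: [1.21, 1.209, -1.21]
contact_force: [0.3, 0.2, -0.2]
opening: 0.034
```

View pics/d2.png

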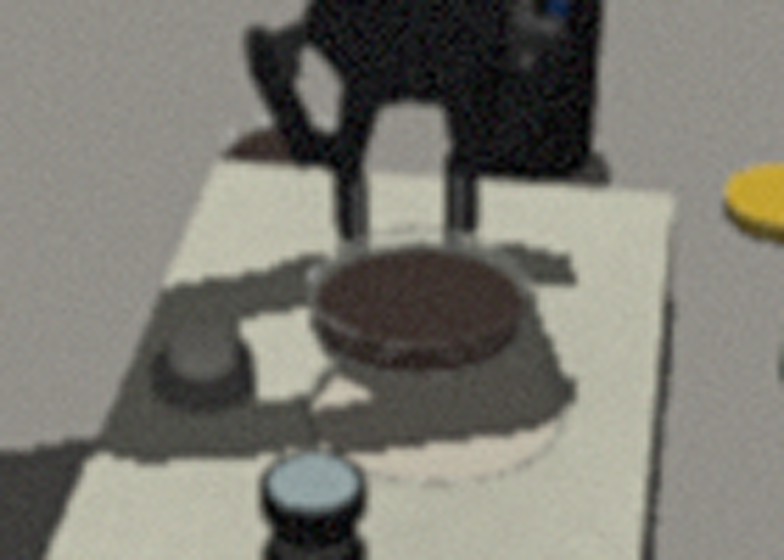

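The dish slides with the fingers and heads straight for the recess (ellipse centre about column 440). Continuing.

```bash
python3 -m handwheel '[0.4,0,0,0.004,0,0,0, 0.4,0,0,0.009,0,0,0, 0.4,0,0,0.014,0,0,0, 0.4,0,0,0.019,0,0,0, 0.4,0,0,0.024,0,0,0, 0.4,0,0,0.029,0,0,0, 0.4,0,0,0.034,0,0,0, 0.4,0,0,0.039,0,0,0, 0.4,0,0,0.043,0,0,0, 0.4,0,0,0.046,0,0,0, 0.4,0,0,0.049,0,0,0, 0.4,0,0,0.051,0,0,0]'
python3 -m handwheel '[0.4,0,0,0.002,0,0,0, 0.4,0,0,0.004,0,0,0, 0.4,0,0,0.006,0,0,0, 0.4,0,0,0.008,0,0,0, 0.4,0,0,0.009,0,0,0, 0.4,0,0,0.01,0,0,0, 0.4,0,0,0.01,0,0,0]'
python3 - <<'E'
from h import *
import cv2
b=ctrl.get_image("side")[0]
cv2.imwrite("pics/e2.png",cv2.resize(b[170:270,210:350],(784,560),interpolation=cv2.INTER_CUBIC))
E
```

```text
t: 6.3
tool_pos: [0.6128, 0.0628, 0.0524]
tool_rot: [1.21, 1.209, -1.21]
contact_force: [-0.7, 0.9, 0.9]
opening: 0.034
t: 6.88
tool_pos: [0.6127, 0.0529, 0.0522]
tool_rot: [1.209, 1.209, -1.21]
contact_force: [0.5, -0.8, -0.2]
opening: 0.0337
```

View pics/e2.png

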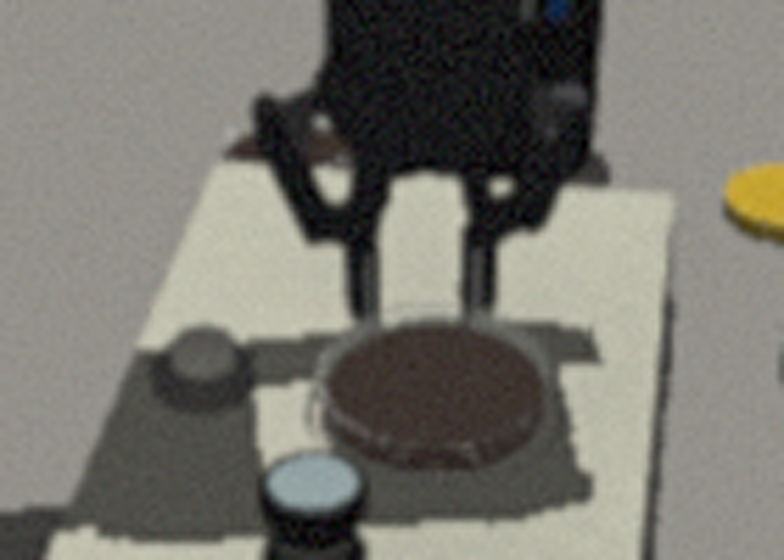

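The dish is nearly over the recess and probably tilting in. Pushing the last few millimetres in small steps.

```bash
python3 -m handwheel '[0.4,0,0,0.001,0,0,0, 0.4,0,0,0.002,0,0,0, 0.4,0,0,0.003,0,0,0, 0.4,0,0,0.0035,0,0,0, 0.4,0,0,0.0035,0,0,0]'
python3 - <<'E'
from h import *
import cv2
b=ctrl.get_image("side")[0]
cv2.imwrite("pics/f2.png",cv2.resize(b[170:270,210:350],(784,560),interpolation=cv2.INTER_CUBIC))
a,D=ctrl.get_image("top")
cv2.imwrite("pics/f1.png",cv2.resize(a[180:315,200:395],None,fx=4,fy=4,interpolation=cv2.INTER_CUBIC))
E
```

```text
t: 7.35
tool_pos: [0.6127, 0.0495, 0.0523]
tool_rot: [1.21, 1.209, -1.21]
contact_force: [0.6, 0.0, 0.5]
opening: 0.0338
```

View pics/f2.png

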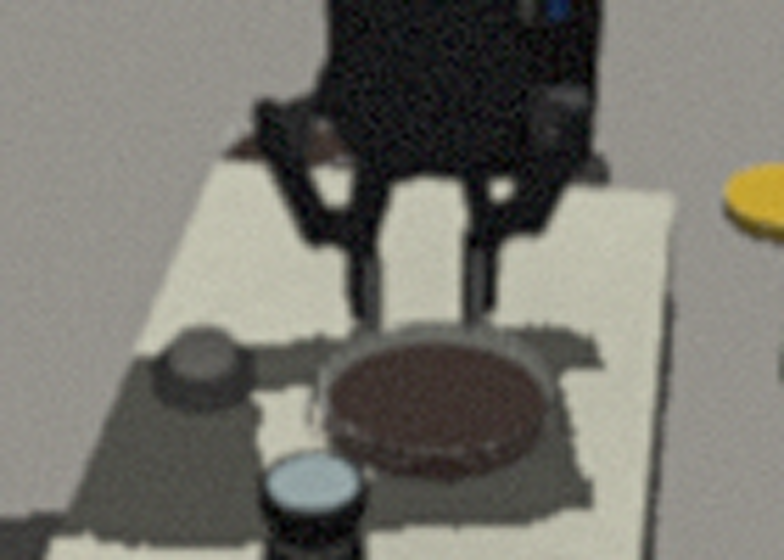

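View pics/f1.png

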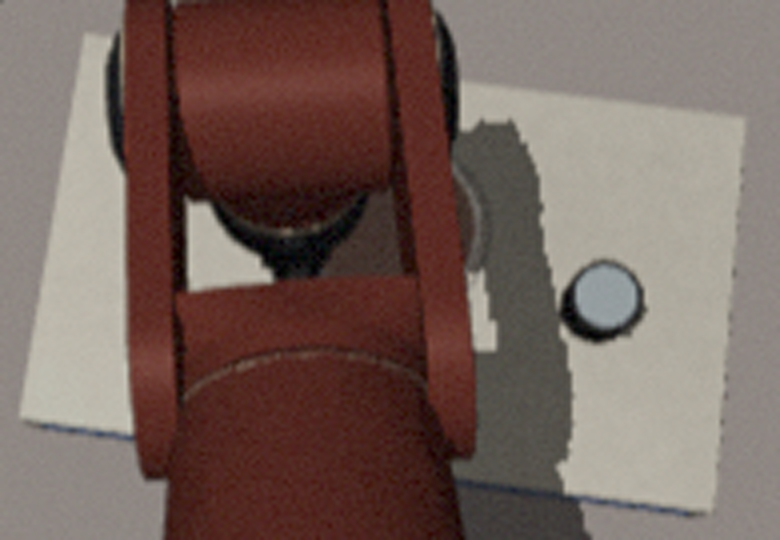

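I can't tell from these whether it has dropped, so I'll fit a plane to the dish-top depth.

```bash
cat > pl.py <<'E'
from h import *
import cv2
def run(tag,n="side"):
    im,D=ctrl.get_image(n); p=ctrl.camera_params(n); f=210/np.tan(np.radians(p["fov_y"])/2)
    v,u=np.mgrid[:420,:560]; C=np.stack([(u-p["cx"])/f*D,(v-p["cy"])/f*D,D],-1)
    W=(C-p["t"])@p["R"]
    r=np.hypot(W[...,0]-.612,W[...,1]+.0045)
    dark=(im.astype(int).max(-1)<95)&(D>0)
    for nm,m in(("dish",(r<.036)&(W[...,2]>.04)&(W[...,2]<.075)),("deck",(r>.055)&(r<.08)&(W[...,2]>.03)&(W[...,2]<.06)&~dark)):
        P=W[m]; A=np.c_[P[:,0]-.612,P[:,1]+.0045,np.ones(len(P))]
        c=np.linalg.lstsq(A,P[:,2],rcond=None)[0]
        for _ in range(3):
            k=abs(A@c-P[:,2])<.006; c=np.linalg.lstsq(A[k],P[k,2],rcond=None)[0]
        print(n,nm,len(P),"slope deg",np.degrees(c[:2]).round(2),"z",c[2].round(4))
    cv2.imwrite(f"pics/{tag}.png",cv2.resize(im[170:270,210:350] if n=="side" else im[190:300,230:370],(784,560),interpolation=cv2.INTER_CUBIC))
E
python3 -c "
import pl; pl.run('g2')"
```

```text
side dish 479 slope deg [ 0.25 -0.2 ] z 0.0584
side deck 534 slope deg [-0.01 -0.  ] z 0.0488
```

The dish top is level and 9.6 mm above the deck, so it lies flat in the recess. Backing off, lifting, closing the fingers and moving over the key.

```bash
python3 -m handwheel '[0.4,0,0,-0.006,0,0,0, 0.4,-0.004,0,-0.012,0,0,0, 0.4,-0.02,0,-0.014,0,0,0, 0.4,-0.045,0,-0.01,0,0,0, 0,-0.06,-0.02,0,0,0,0, 0,-0.06,-0.045,0.015,0,0,0, 0,-0.06,-0.07,0.025,0,0,0, 0,-0.06,-0.085,0.03,0,0,0, 0,-0.058,-0.09,0.0315,0,0,0, 0,-0.055,-0.09,0.0315,0,0,0, 0,-0.05,-0.09,0.0315,0,0,0, 0,-0.05,-0.09,0.0315,0,0,0]'
python3 - <<'E'
import pl
from h import *
pl.run('h2')
print(ctrl.get_obs()['tool_pos'])
E
```

```text
t: 8.5
tool_pos: [0.5229, 0.0186, 0.1013]
tool_rot: [1.209, 1.21, -1.21]
contact_force: [0.1, -0.7, -0.0]
opening: -0.0002
side dish 484 slope deg [-0.11  0.02] z 0.0585
side deck 956 slope deg [ 0.   -0.03] z 0.0488
[0.52301181 0.01855069 0.10156732]
```

View pics/h2.png

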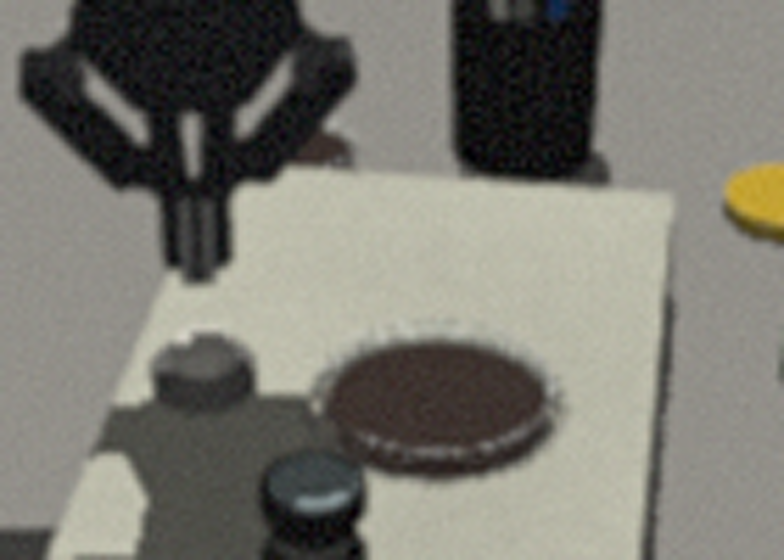

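The dish sits inside the ring (centre about (437,400)), and the shut fingertips (198,275) are over the key (203,350). Moving down to press.

```bash
python3 -m handwheel '[0,0.008,0,0,0,0,0, 0,0.016,0,0,0,0,0, 0,0.022,0,0,0,0,0, 0,0.025,0,0,0,0,0, 0,0.025,0,0,0,0,0]'
python3 -m handwheel '[0,0.002,0,0,0,0,0, 0,0.004,0,0,0,0,0, 0,0.006,0,0,0,0,0, 0,0.007,0,0,0,0,0, 0,0.007,0,0,0,0,0]'
```

```text
t: 8.97
tool_pos: [0.5218, 0.0182, 0.0757]
tool_rot: [1.208, 1.211, -1.211]
contact_force: [-0.1, 0.0, -0.5]
opening: -0.0003
t: 9.38
tool_pos: [0.5231, 0.0181, 0.0706]
tool_rot: [1.21, 1.208, -1.209]
contact_force: [0.0, 0.1, 2.0]
opening: -0.0001
```

```bash
python3 -m handwheel '[0,0.001,0,0,0,0,0, 0,0.002,0,0,0,0,0, 0,0.003,0,0,0,0,0, 0,0.003,0,0,0,0,0]'
python3 -m handwheel '[0,0.001,0,0,0,0,0, 0,0.002,0,0,0,0,0, 0,0.003,0,0,0,0,0, 0,0.003,0,0,0,0,0]'
```

```text
t: 9.72
tool_pos: [0.5231, 0.0181, 0.0676]
tool_rot: [1.21, 1.208, -1.209]
contact_force: [0.4, 0.3, 2.5]
opening: -0.0001
t: 10.05
tool_pos: [0.5232, 0.018, 0.0659]
tool_rot: [1.209, 1.209, -1.209]
contact_force: [-4.9, 0.9, 11.5]
opening: 0.0
```

The force rose to 11.5 N and the tip stopped at z = 0.0659, so the key has hit its stop. Releasing and moving clear.

```bash
python3 -m handwheel '[0,0,0,0,0,0,0, 0,-0.003,0,0,0,0,0, 0,-0.008,0,0,0,0,0, 0,-0.016,0,0,0,0,0, 0,-0.03,0,0,0,0,0, 0,-0.055,0,0,0,0,0, 0,-0.085,0,0,0,0,0, 0,-0.12,-0.01,0,0,0,0, 0,-0.15,-0.04,0,0,0,0, 0,-0.17,-0.07,0,0,0,0, 0,-0.17,-0.1,0,0,0,0, 0,-0.17,-0.1,0,0,0,0]'
python3 - <<'E'
import pl
from h import *
import cv2
pl.run('i2');pl.run('i1','top')
im,D=ctrl.get_image("side"); p=ctrl.camera_params("side"); f=210/np.tan(np.radians(p["fov_y"])/2)
u,v=map(int,np.round(proj("side",[.523,.018,.072])))
for a in(0,1,-1):
  z=np.median(D[v-1:v+2,u+a-1:u+a+2]); print(u+a,v,p["R"].T@(np.array([(u+a-p["cx"])/f*z,(v-p["cy"])/f*z,z])-p["t"]))
cv2.imwrite("pics/i3.png",im)
E
```

```text
t: 11.05
tool_pos: [0.4199, 0.0184, 0.2357]
tool_rot: [1.21, 1.207, -1.208]
contact_force: [-0.5, 0.1, -1.0]
opening: 0.0001
side dish 485 slope deg [ 0.04 -0.09] z 0.0585
side deck 1080 slope deg [ 0.01 -0.08] z 0.0488
top dish 908 slope deg [-0.45 -0.12] z 0.0601
top deck 2258 slope deg [ 0.04 -0.02] z 0.0503
246 229 [0.52363414 0.02186347 0.07038272]
247 229 [0.52580089 0.01949324 0.07178144]
245 229 [0.52144746 0.02007796 0.07168661]
```

View pics/i3.png

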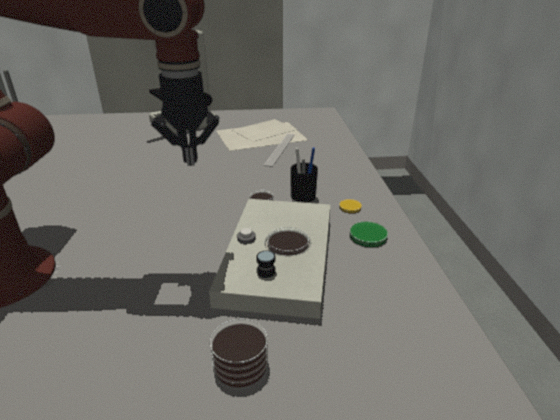

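View pics/i1.png

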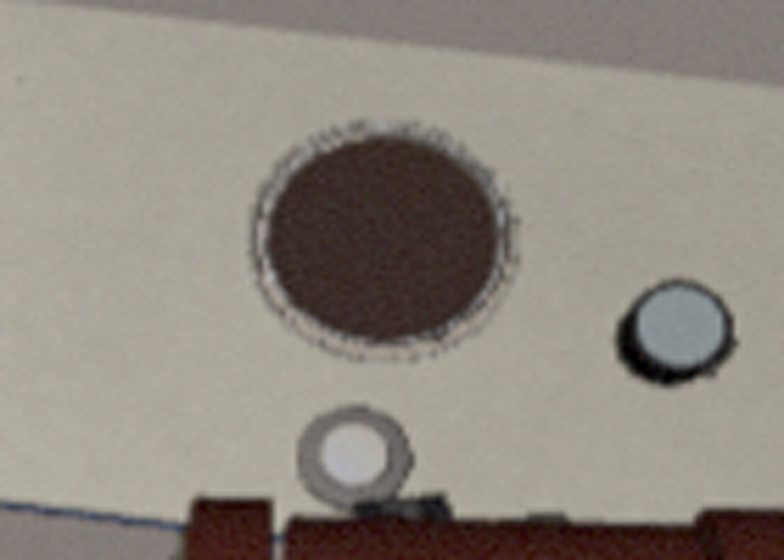

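The dish lies inside the recess ring, about (382,238) in the top crop. The key is back up with its top at z ≈ 0.071. The loupe, stack and pens look where they were, and the arm is clear.

```bash
python3 -c "
from station import ctrl
print(ctrl.finish_job())"
```

```text
the job is handed in; nothing more can be done
None
```

I pushed the dish with two fingertips across the recess edge until it dropped in. I then pressed the lamp key with the shut fingers, let it come up, moved clear and handed the job in at about 11 s.

- **Dish:** both cameras put its top level to within 0.5° and 9.7–9.8 mm above the deck (10 mm expected), inside the recess ring.
- **Key:** the tip stopped at z = 0.066 m, which is 6 mm of travel, and the force rose to 11.5 N. After release its top measured about 0.071 m, so it is up again.
- **Other objects:** the magnifier, stack and pen cup looked unmoved by eye; I did not measure them again at the end.
- **Disagreements:** the two cameras differ by about 1.5 mm on height, within the 2 mm calibration. No check failed.

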